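Swing the guide bar of the baguette board home about its post

ROBOT

A 6-joint arm with a two-finger parallel gripper is mounted at the origin on a cart in front of the work surface, level with it; the furniture and walls round the work are solid. World frame = base frame: x ahead of the robot, y to its left, z up, the work surface at z = 0. Lengths are in m, angles in degrees, forces in N, time in s.
With the tool pointing down it reaches from about 0.4 to 0.825 m from the base axis. Payload 7 kg.
Tool frame: the origin (TCP) lies midway between the tips of the shut fingers; the grasp point (between the pads) lies 19 mm behind it (r.grip_point_offset is the z of the grasp point in the tool frame, in m); z points along the fingers, y is the line along which they close (so a half turn about z gives the same grasp; the last joint's range is limited). The gripper opens to 88 mm and grips with 3 to 60 N. Pads are 19 mm wide; open, the fingers measure 130 mm over their backs; the gripper's body (78 mm by 193 mm) begins 47 mm behind the grasp point.
Start: joints at [-57.519, 20.546, 0.682, 0, -70.136, -16.507], TCP at [0.186, -0.649, 0.227] pointing down, gripper open.
Joint ranges: [-176.03, 176.03], [-82.01, 121.73], [-58.28, 71.71], [-173.87, 95.51], [-174.79, -0.11], [-173.66, 173.66]. Speed limits (degrees/s): [136.94, 136.94, 172.46, 180, 180, 180].

INTERFACE

Orientations are given as [roll, pitch, yaw] about the fixed x, y, z axes, in that order (R = Rz(yaw) Ry(pitch) Rx(roll)).
In Python, from plant import r, viewer, recognise, outline_of, pinpoint gives the robot as it stands.
- The arm moves only by the tool move_arm, never from a script. Its argument "targets" is a list of rows, each a list of 2 entries, a list of its own where there are three numbers: the shift along the tool's x, y, z in cm, then the turn, a rotation vector about the tool's x, y, z in rad. A call has 1 to 5 rows; each row is the pose to reach, as a shift and turn from the pose commanded when the call began, along the tool's axes at that moment; what a row does not reach only later rows make up. A row lasts 1/8 s, in which the tool goes at most 62.5 mm and 10.7 degrees, less where a joint would pass 70% of its speed; a pose out of reach is approached as far as the arm can. A call with a gripper value outside its range is refused whole. "jaw" is the finger opening in cm, from 0 to 8.76, set as the call begins (left out, the last holds). The fingers move at their own pace and stop on an object; "squeeze" is the grip in N (left out, the last holds). Time passes only in rows, so rows that repeat a pose let the fingers close. It gives the time, the measured TCP pose, the force, the opening and the grip force at its end, in the units of the state.
- r.get_state(): the state, without advancing time (a new reading comes with each control period).
- viewer.capture(name): name is "side" or "top"; returns a dict with "image" (384x512x3 uint8, blue, green, red), "intrinsics" (3x3 intrinsics, pixels), "camera_from_world" (4x4, takes a point from world to camera coordinates). Camera axes: x right, y up, looking along -z (the intrinsics and any distortion apply to the point x, -y, -z); pixel columns grow to the right and rows downward; lengths in m; the calibration is good to about 2 mm. A picture is of the moment at which its call begins. There is no depth.
- r.close_job(): hands the job in; it is judged then, once.
Trained networks look in the newest picture that a camera, given by its name, has taken for a name from the list of things; names that differ only in an ending like _2 or _b are one class to them, and where a whole thing is asked for, a point or a joint stands for the part that bears it (a point fixed in the world has none). Each returns a list of dicts, best first, with "score" (0 to 1); they miss things now and then, are a little off and sometimes report something else, mostly with a low value. They report only what shows in the picture. A call takes as long as a camera call.
- recognise(label, camera): "box" ([left, top, right, bottom] in pixels, round what is visible of it).
- outline_of(label, camera): "mask" (384x512 bool, what is visible of it) and "box" ([left, top, right, bottom] in pixels, round what is visible of it).
- pinpoint(label, camera): "location" ([row, column] in pixels: a listed point, or the origin of a listed thing).
The state is a dict: "time_s": time; "joints": joint angles; "qd": joint speeds; "joint_torque": joint torques, N m; "tcp_pos": TCP position; "eef_rot": TCP orientation; "contact_force": force on the tool from outside, world axes, zero at the start; "moment": the same for the moment, N m; "gripper_width": finger opening in m; "gripper_force": force on a finger pad.
Only numpy, scipy, OpenCV 4.12 (cv2) and the standard library are available. Lean on these libraries where they do the work, as an engineer would, in place of code of your own. Each camera call takes 0.05 s, during which the arm holds its last target. There are 200 camera calls.

TASK

Put the loose guide bar of the baguette board back in line. Keeping it down on the board and still askew, slide its forked end onto the steel post and press the fork against the post with about 6 N for half a second; then, with the fork kept on the post, swing the bar's free end away from you past the sprung roller and press it against the rubber button of the steel stop block with about 12 N for half a second, never loading post or stop with more than 20 N. Leave the bar lying against the stop, behind the roller, let go, and leave the spice jar and the garlic bulb undisturbed.

Things in the scene. Friction and masses are not known exactly. Their poses are not given: they have to be found in the camera images.
- board: Light wooden baguette board, 320 (x) x 380 (y) x 18 mm, fixed on the worktop. Origin: centre of its underside; its top is 18 mm above. x points from its front edge (robot side) to the back, y to the left along the board. Along its back edge (x +131 to +153 mm) runs a fixed wooden fence 36 mm high.
- post: Fixed plain round steel post near the left end of the board, 16 mm thick, 34 mm high, upright. Origin: on its axis at the board's top. The board holds it at (+40, +120) mm.
- stop: Fixed steel stop block, 24 mm high, 24 mm wide, with a rubber button (16 mm thick, centre 12 mm up) facing the robot side, on which the bar's back comes to rest. Origin: at the board's top, below the button's face when screwed fully in; 17.5 mm behind and 200 mm to -y of the post's axis. The screw is set anywhere from 0 to 4.8 mm out; the setting is not reported and has to be felt.
- bar_tip_home (a point): Point fixed to the board where bar_tip is when the bar is home with the button fully in: 240 mm from the post's axis along the board's -y, 12 mm above its top. With the button out by s the tip rests 1.2 s nearer the front. The roller's centre stands 16.7 mm to the front (board -x) of this point and 9 mm on to -y.
- roller_axis (a point): Axis of the upright white sprung roller (26 mm thick, 5 to 23 mm above the board's top; this point 14 mm above it), unpressed. It yields only along the board's -y, up to 8 mm, with 4 N at first and 0.6 N more per mm. The bar's end pushes it 4 mm aside, needing about 5 to 9 N of sideways push; past it the roller urges the bar to the stop with some 1 to 3 N.
- housing: Fixed steel housing of the roller. Origin: under the roller's axis at the board's top. It is 34 mm wide in x and 29 mm high; the block spans 22 to 46 mm from its origin along -y, a thin roof reaches over half of the roller (from 1 mm to -y of the axis).
- bar: Loose wooden guide bar, 35 mm wide (x), 24 mm high, 0.12 to 0.24 kg. Origin: underside, the point in its fork that lies on the post's axis when seated. The bar runs along its own -y; home, its axes agree with the board's. The fork opens to +y: floor 8 mm to -y of the origin, cheeks 19 mm apart up to 7 mm to +y, flaring to a mouth 27 mm wide at 18 mm. Solid wood from 8 to 216 mm to -y.
- bar_mid (a point): The bar's centre, half-way up and 112 mm from the fork's origin along the bar's -y; same axes as the bar. At start the free end points to the right and towards the robot (bar turned by 0.35 to 0.65 rad from the line) and the fork is 25 to 75 mm short of the post.
- bar_tip (a point): Middle of the end face of the bar's free end, a steel tongue 16 mm wide: 240 mm from the fork's origin along the bar's -y, half-way up.
- spice_jar: Bystander: spice jar with dark cap, 41 mm thick, 105 mm high, standing on the board behind the bar near the post. Origin: centre of its underside.
- garlic: Bystander: garlic bulb, 53 mm, on the board between fence and bar. Origin: centre of its underside.

How it is judged:
By the outcome, as a careful person would: the job done as asked, in the order asked, and still so for the second after the job is handed in, with the robot touching nothing.
It also fails if it takes over 59 s, if anything falls off the work surface, if the arm or the gripper's body presses on something with over 40 N, if the wrist force passes 120 N, or if a joint passes its speed limit or range.

## Working session

There is one attempt and no reset: what is moved stays moved. The work goes in short steps, Python scripts to look and compute and a tool call to move; the robot and the scene stay as the last step left them, time stands still between calls to the robot, and variables do not carry over. Pictures are saved under pics/ and viewed, at most 10 in all, crops included, and the job is handed in when it is done.

Besides the shell and the picture viewer there is one more tool, called after "Call:" as name(argument=value, ...) on one line, values as JSON. move_arm: Moves the arm, as the interface text tells. Its arguments: {"type":"object","properties":{"targets":{"type":"array","items":{"type":"array"}},"jaw":{"type":"number"},"squeeze":{"type":"number"}},"required":["targets"]}

```bash
ls; mkdir -p pics; cat > h.py <<'E'
import numpy as np, cv2
from plant import r, viewer, recognise, outline_of, pinpoint
def cap(n,save=None):
    c=viewer.capture(n)
    if save: cv2.imwrite('pics/'+save,c['image'])
    return c
def ray(c,uv):
    K=np.array(c['intrinsics']);T=np.array(c['camera_from_world'])
    d=np.linalg.inv(K)@[uv[0],uv[1],1]; d=np.array([d[0],-d[1],-d[2]])
    R=T[:3,:3]; return -R.T@T[:3,3], R.T@d
def onz(c,uv,z):
    o,d=ray(c,uv); return o+d*(z-o[2])/d[2]
def proj(c,p):
    K=np.array(c['intrinsics']);T=np.array(c['camera_from_world'])
    q=T[:3,:3]@np.asarray(p)+T[:3,3]; q=K@[q[0],-q[1],-q[2]]; return q[:2]/q[2]
def tri(c1,u1,c2,u2):
    o1,d1=ray(c1,u1);o2,d2=ray(c2,u2)
    A=np.stack([d1,-d2],1);t=np.linalg.lstsq(A,o2-o1,rcond=None)[0]
    a=o1+d1*t[0];b=o2+d2*t[1]; return (a+b)/2,np.linalg.norm(a-b)
E
python3 - <<'E'
from h import *
s=r.get_state()
for k in ('time_s','tcp_pos','eef_rot','contact_force','gripper_width'): print(k,s[k])
C={n:cap(n,n+'0.png') for n in('side','top')}
Z=dict(board=0,post=.018,stop=.018,roller_axis=.032,housing=.018,bar=.018,bar_mid=.03,bar_tip=.03,bar_tip_home=.03,spice_jar=.018,garlic=.018)
for n in C: print(n,'cam',ray(C[n],(256,192))[0].round(3))
for l,z in Z.items():
    P={}
    for n in C:
        q=pinpoint(l,n)
        if q: 
            uv=q[0]['location'][::-1];P[n]=uv
            print(l,n,round(q[0]['score'],2),np.round(uv,1),onz(C[n],uv,z).round(4),len(q))
    if len(P)==2: print('   tri',[np.round(x,4) for x in tri(C['side'],P['side'],C['top'],P['top'])])
E
```

```text
pics
time_s 0.0
tcp_pos [ 0.1855944  -0.64844816  0.22559943]
eef_rot [ 1.79902613e+02 -7.91746827e-03 -1.64031613e+02]
contact_force [-1.25525089 -0.14067663  0.24564733]
gripper_width 0.08738458838433244
side cam [ 0.457 -0.61   0.594]
top cam [0.499 0.071 0.899]
board side 0.68 [252.9 218.1] [0.578  0.0716 0.    ] 1
board top 0.78 [261.1 198.2] [0.5747 0.0698 0.    ] 3
   tri [array([0.5761, 0.0696, 0.0018]), np.float64(0.003)]
post side 0.49 [251.  181.9] [0.5905 0.1784 0.018 ] 1
post top 0.68 [201.8 191.9] [0.5882 0.1952 0.018 ] 1
   tri [array([0.5916, 0.1969, 0.0045]), np.float64(0.004)]
stop side 0.75 [294.9 231.3] [ 0.6512 -0.0009  0.018 ] 1
stop top 0.51 [289.6 163.3] [0.6466 0.0084 0.018 ] 2
   tri [array([0.6509, 0.0074, 0.0101]), np.float64(0.0059)]
roller_axis side 0.88 [288.5 246.1] [ 0.6248 -0.0539  0.032 ] 2
roller_axis top 0.69 [322.5 170.1] [ 0.6289 -0.0585  0.032 ] 2
   tri [array([ 0.626 , -0.0576,  0.0358]), np.float64(0.0046)]
housing side 0.96 [288.6 252.5] [ 0.6253 -0.0569  0.018 ] 1
housing top 0.82 [318.3 169. ] [ 0.6335 -0.0518  0.018 ] 1
   tri [array([ 0
[... 410 characters left out ...]
264.4] [ 0.5232 -0.084   0.03  ] 1
bar_tip top 0.74 [334.6 222.2] [ 0.5206 -0.0808  0.03  ] 2
   tri [array([ 0.5221, -0.0814,  0.0273]), np.float64(0.0028)]
bar_tip_home side 0.89 [296.7 241.4] [ 0.6438 -0.0418  0.03  ] 2
bar_tip_home top 0.81 [316.4 165.6] [ 0.6389 -0.0464  0.03  ] 1
   tri [array([ 0.6403, -0.0461,  0.0343]), np.float64(0.0041)]
spice_jar side 0.92 [277.8 178.1] [0.6554 0.1848 0.018 ] 1
spice_jar top 0.64 [206.4 160.7] [0.6549 0.1852 0.018 ] 1
   tri [array([0.6552, 0.1852, 0.0177]), np.float64(0.0005)]
garlic side 0.82 [294.3 202.2] [0.6723 0.0907 0.018 ] 2
garlic top 0.82 [249.5 153.9] [0.6681 0.0932 0.018 ] 2
   tri [array([0.6707, 0.0929, 0.016 ]), np.float64(0.0044)]
```

```bash
python3 - <<'E'
import cv2
a=cv2.imread('pics/top0.png');cv2.imwrite('pics/top0c.png',cv2.resize(a[100:290,140:395],None,fx=3,fy=3,interpolation=2))
a=cv2.imread('pics/side0.png');cv2.imwrite('pics/side0c.png',cv2.resize(a[110:300,160:415],None,fx=3,fy=3,interpolation=2))
E
```

```text
(no output)
```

View pics/top0c.png

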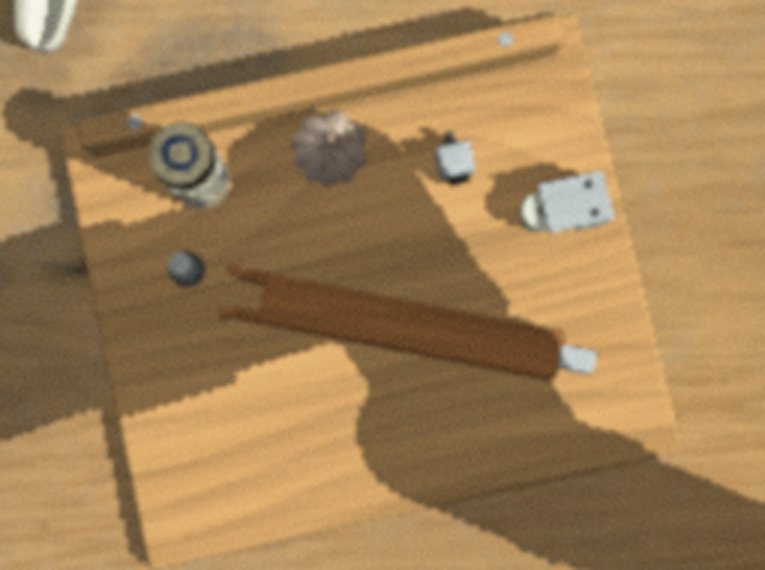

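View pics/side0c.png

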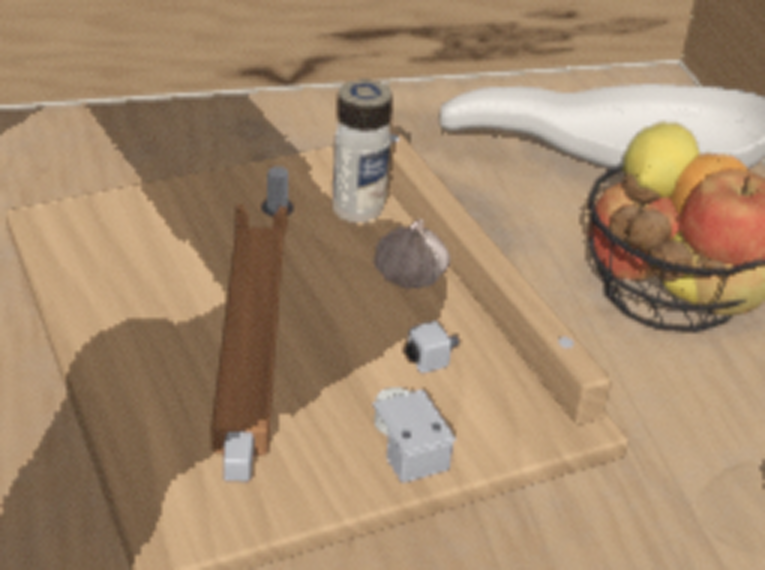

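The top crop shows the fork at about (235, 290), the tongue at (578, 360) and the post at (186, 267). The stop is at (455, 160), the roller and housing at (565, 203), with the jar and garlic behind the bar. This agrees with the networks. Next I'll fit the board and bar poses to both views.

```bash
cat > fit.py <<'E'
from h import *
from scipy.optimize import minimize, least_squares
def w(p,q):  # pose (x,y,th), local pts -> world
    c,s=np.cos(p[2]),np.sin(p[2]);q=np.atleast_2d(q)
    return np.c_[p[0]+c*q[:,0]-s*q[:,1],p[1]+s*q[:,0]+c*q[:,1],q[:,2]]
def box(x0,x1,y0,y1,z0,z1): return np.array([[x,y,z] for x in(x0,x1) for y in(y0,y1) for z in(z0,z1)])
def draw(c,parts,p):
    m=np.zeros((384*4,512*4),np.uint8)
    for b in parts:
        uv=np.array([proj(c,x) for x in w(p,b)])
        cv2.fillConvexPoly(m,cv2.convexHull(np.round((uv+.5)*4-.5).astype(np.int32)),1)
    return cv2.resize(m.astype(np.float32),(512,384),interpolation=cv2.INTER_AREA)
h0=.018
BAR=[box(-.0175,.0175,-.216,-.008,h0,h0+.024),box(-.008,.008,-.240,-.216,h0,h0+.024),
     box(.0095,.0175,-.008,.007,h0,h0+.024),box(-.0175,-.0095,-.008,.007,h0,h0+.024),
     box(.0135,.0175,.007,.018,h0,h0+.024),box(-.0175,-.0135,.007,.018,h0,h0+.024)]
def cost(p,cs,ms,parts):
    t=0
    for c,m in zip(cs,ms):
        d=draw(c,parts,p); t+=1-np.minimum(d,m).sum()/np.maximum(d,m).sum()
    return t
def fitmask(label,cs,names,parts,p0):
    ms=[outline_of(label,n)[0]['mask'].astype(np.float32) for n in names]
    S=np.array([[0,0,0],[.006,0,0],[0,.006,0],[0,0,.04]])+p0
    out=minimize(cost,p0,args=(cs,ms,parts),method='Nelder-Mead',options=dict(initial_simplex=S,xatol=1e-4,fatol=1e-4))
    return out.x,out.fun
PTS=dict(post=(.04,.12,h0),stop=(.0575,-.08,h0),roller_axis=(.04-.0167,-.129,h0+.014),housing=(.04-.0167,-.129,h0),bar_tip_home=(.04,-.12,h0+.012))
E
python3 - <<'E'
from fit import *
N=('side','top');C=[cap(n) for n in N]
obs=[]
for l,q in list(PTS.items())+[('board',(0,0,0))]:
    for n,c in zip(N,C):
        o=pinpoint(l,n)
        if o: obs.append((l,n,c,q,np.array(o[0]['location'][::-1])))
f=lambda p:np.concatenate([proj(c,w(p,q)[0])-u for l,n,c,q,u in obs])
s=least_squares(f,[.576,.07,.2],loss='soft_l1'); 
print('board pts',s.x.round(4));
for o,e in zip(obs,f(s.x).reshape(-1,2)): print(o[0],o[1],e.round(1))
# post & roller masks: predicted silhouettes under board pose
a=np.linspace(0,2*np.pi,24)
cyl=lambda x,y,rad,z0,z1:np.array([[x+rad*np.cos(t),y+rad*np.sin(t),z] for t in a for z in(z0,z1)])
BO=[box(-.16,.16,-.19,.19,0,h0),box(.131,.153,-.19,.19,h0,h0+.036)]
try: print('housing mask',fitmask('housing',C,N,[box(.04-.0167-.017,.04-.0167+.017,-.129-.046,-.129-.001,h0,h0+.029)],s.x))
except Exception as e: print(e)
for lab,part,xy in(('post',cyl(0,0,.008,h0,h0+.034),(.04,.12,0)),('spice_jar',cyl(0,0,.0205,h0,h0+.105),None),('garlic',cyl(0,0,.0265,h0+.01,h0+.035),None)):
    p0=w(s.x,xy)[0] if xy else dict(spice_jar=(.655,.185,0),garlic=(.67,.093,0))[lab]
    ms=[outline_of(lab,n)[0]['mask'].astype(np.float32) for n in N]
    o=minimize(lambda v:cost([v[0],v[1],0],C,ms,[part]),p0[:2],method='Nelder-Mead',options=dict(initial_simplex=np.array([[0,0],[.005,0],[0,.005]])+p0[:2],xatol=1e-4,fatol=1e-4))
    d=o.x-s.x[:2];cc,ss=np.cos(s.x[2]),np.sin(s.x[2])
    print(lab,o.x.round(4),o.fun.round(3),'board frame',(cc*d[0]+ss*d[1]).round(4),(-ss*d[0]+cc*d[1]).round(4))
for nn,cs in((N,C),(N[:1],C[:1]),(N[1:],C[1:])): print('bar',nn,fitmask('bar',cs,nn,BAR,[.573,.143,-.22]))
# board mask (box only) using union w/ objects ignored: compare edges
for nn,cs in((N,C),): 
    ms=[cv2.morphologyEx(outline_of('board',n)[0]['mask'].astype(np.uint8),cv2.MORPH_CLOSE,np.ones((45,45))).astype(np.float32) for n in nn]
    S=np.array([[0,0,0],[.006,0,0],[0,.006,0],[0,0,.04]])+s.x
    o=minimize(cost,s.x,args=(cs,ms,BO),method='Nelder-Mead',options=dict(initial_simplex=S,xatol=1e-4));print('board mask',o.x.round(4),o.fun, 'post->',w(o.x,(.04,.12,0))[0].round(4))
print('post by pts',w(s.x,(.04,.12,0))[0].round(4))
E
```

```text
board pts [0.5804 0.0715 0.1722]
post side [ 1.6 -3. ]
post top [-47.2  35.7]
stop top [ 1.9 -1.6]
roller_axis side [-2.  0.]
roller_axis top [ 0.1 -0.4]
housing side [0.4 2. ]
housing top [0.5 1.5]
bar_tip_home side [1.2 1. ]
bar_tip_home top [-0.4 -1.4]
board side [-0.4 -3.3]
board top [-0.3  1.4]
housing mask (array([0.5857858 , 0.06830718, 0.17506668]), np.float64(0.2804982662200928))
post [0.594  0.1912] 0.561 board frame 0.034 0.1156
spice_jar [0.6569 0.1836] 0.122 board frame 0.0946 0.0973
garlic [0.6755 0.0916] 0.381 board frame 0.0971 0.0035
bar ('side', 'top') (array([ 0.5741338 ,  0.14477935, -0.20675805]), np.float64(1.0637590885162354))
bar ('side',) (array([ 0.5741338 ,  0.14477935, -0.20675805]), np.float64(0.06375914812088013))
bar ('top',) (array([ 0.573,  0.143, -0.22 ]), np.float64(1.0))
board mask [0.5795 0.0677 0.206 ] 0.04275870323181152 post-> [0.5941 0.1933 0.    ]
post by pts [0.5992 0.1966 0.    ]
```

Call:
move_arm(targets=[[[0,6,0],[0,0,0]],[[-4,10,0],[0,0,0.15]],[[-8,15,0],[0,0,0.3]],[[-12,20,0],[0,0,0.45]],[[-16,25,0],[0,0,0.6]]])

```text
time_s: 3.22
tcp_pos: [0.2683, -0.3705, 0.2269]
eef_rot: [-180.0, 0.1, 161.8]
contact_force: [1.3, 0.2, 0.8]
gripper_width: 0.0875
gripper_force: 0.0
```

Call:
move_arm(targets=[[[-1.85,5.25,0],[0,0,-0.18]],[[-3.7,10.5,0],[0,0,-0.36]],[[-5.55,15.75,0],[0,0,-0.54]],[[-7.4,21.0,0],[0,0,-0.72]],[[-9.25,26.25,0],[0,0,-0.9]]])

```text
time_s: 3.85
tcp_pos: [0.4375, -0.1491, 0.2272]
eef_rot: [-180.0, 0.1, -146.0]
contact_force: [1.4, 0.4, 0.8]
gripper_width: 0.0873
gripper_force: 0.0
```

Call:
move_arm(targets=[[[-3.2,1.1,2],[0,0,-0.155]],[[-6.4,2.2,4],[0,0,-0.31]],[[-9.5,3.3,6],[0,0,-0.465]],[[-12.7,4.4,9],[0,0,-0.62]],[[-15.9,5.5,12],[0,0,-0.77]]])

```text
time_s: 4.47
tcp_pos: [0.5392, -0.0159, 0.1061]
eef_rot: [-179.9, 0.0, -101.9]
contact_force: [0.2, 0.1, -0.5]
gripper_width: 0.0875
gripper_force: 0.0
```

```bash
python3 - <<'E'
from h import *
s=r.get_state();print(s['time_s'],s['tcp_pos'],s['eef_rot'],s['contact_force'],s['moment'])
C={n:cap(n,n+'1.png') for n in('side','top')}
s=r.get_state();print(s['time_s'],s['tcp_pos'],s['eef_rot'],s['contact_force'],s['moment'])
a=cv2.imread('pics/top1.png')[100:290,140:395];b=cv2.imread('pics/side1.png')[110:300,160:415]
cv2.imwrite('pics/b1.png',cv2.resize(np.hstack([a,b]),(800,298),interpolation=2))
E
```

```text
4.475 [ 0.53923321 -0.01587643  0.10611295] [-1.79944109e+02  2.68126499e-02 -1.01914234e+02] [ 0.1580951   0.07292854 -0.52844204] [ 0.01984368  0.01927666 -0.02262584]
4.575 [ 0.53840864 -0.01523645  0.1034375 ] [ 1.79786767e+02 -1.06627918e-01 -1.01899591e+02] [-0.4583903  -0.31246291  0.48020289] [0.01257142 0.25177065 0.03573397]
```

View pics/b1.png

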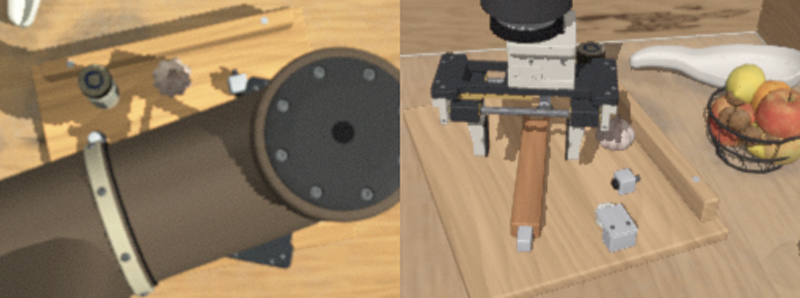

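Call:
move_arm(targets=[[[0,0,3],[0,0,0]],[[0,0,6],[0,0,0]],[[0,0,7.9],[0,0,0]]])

```text
time_s: 4.95
tcp_pos: [0.5379, -0.0173, 0.0269]
eef_rot: [180.0, -0.0, -102.3]
contact_force: [0.0, 0.9, -0.3]
gripper_width: 0.0879
gripper_force: 0.0
```

Call:
move_arm(targets=[[[0,0,0],[0,0,0]],[[0,0,0],[0,0,0]],[[0,0,0],[0,0,0]],[[0,0,0],[0,0,0]],[[0,0,0],[0,0,0]]], jaw=3.0, squeeze=25)

```text
time_s: 5.58
tcp_pos: [0.5386, -0.0168, 0.0281]
eef_rot: [-180.0, 0.0, -102.2]
contact_force: [0.2, 0.3, -0.8]
gripper_width: 0.0431
gripper_force: 0.0
```

```bash
python3 - <<'E'
from fit import *
c=cap('side','side2.png')
s=r.get_state();print(s['time_s'],s['tcp_pos'],s['eef_rot'],s['contact_force'],s['moment'],s['gripper_width'],s['gripper_force'])
a=c['image'][110:300,160:415]
cv2.imwrite('pics/s2.png',cv2.resize(a,None,fx=3,fy=3,interpolation=2))
for l in('post','bar','bar_tip'):
    q=pinpoint(l,'side')
    if q: u=q[0]['location'][::-1];print(l,q[0]['score'],onz(c,u,.03 if l=='bar_tip' else .018))
E
```

```text
5.625 [ 0.53852346 -0.01685419  0.02794891] [-1.79971292e+02  1.67007458e-02 -1.02211309e+02] [ 0.24828319 -0.27326203 -0.11580299] [-0.11446027 -0.10725144  0.01539576] 0.039752551158051125 0.7090772688388824
post 0.66 [0.57942797 0.03881909 0.018     ]
bar_tip 0.97 [ 0.52064559 -0.08680319  0.03      ]
```

View pics/s2.png

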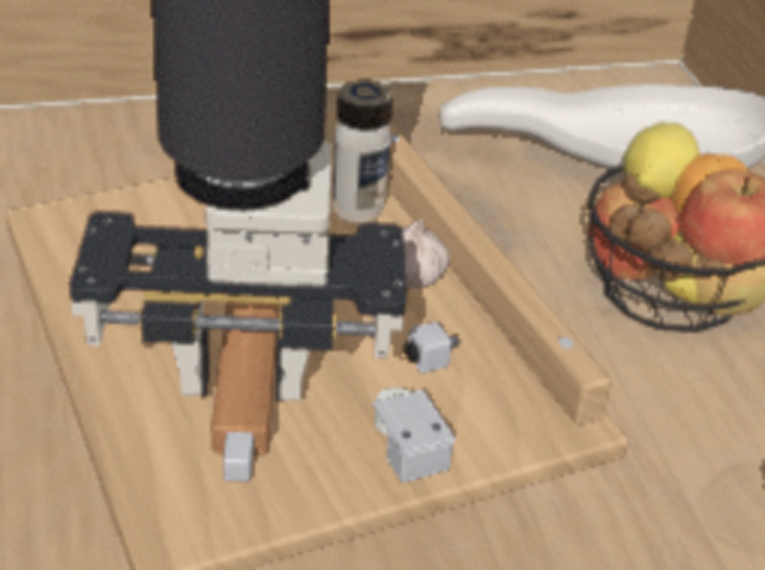

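Call:
move_arm(targets=[[[0,0,0.5],[0,0,0]],[[0,0,0.5],[0,0,0]],[[0,0,0.5],[0,0,0]],[[0,0,0.5],[0,0,0]]])

```text
time_s: 6.28
tcp_pos: [0.5386, -0.017, 0.0247]
eef_rot: [-179.9, -0.0, -102.2]
contact_force: [-7.5, 1.0, 24.6]
gripper_width: 0.0344
gripper_force: 25.0
```

```bash
cat >> fit.py <<'E'
def st(tag=''):
    s=r.get_state();y=np.radians(s['eef_rot'][2]);c,n=np.cos(y),np.sin(y)
    X=np.array([c,n,0]);Y=np.array([n,-c,0]);F=s['contact_force']
    print(tag,round(s['time_s'],2),'p',np.round(s['tcp_pos'],4),'yaw',round(s['eef_rot'][2],2),'F',np.round(F,2),'Ftool',round(F@X,2),round(F@Y,2),'M',np.round(s['moment'],2),'w',round(s['gripper_width'],4),'g',round(s['gripper_force'],1))
E
python3 - <<'E'
from fit import *
N='side'
c=cap(N);st()
ms=outline_of('bar',N)[0]['mask'].astype(np.float32)
# only compare region visible: below gripper -> use rows below row 235ish
rows=np.arange(384)>(110+400/3)-4
m=ms*0+ms; m[~rows]=0
s=r.get_state();b0=np.radians(s['eef_rot'][2])+np.pi/2
def cst(p):
    d=draw(c,BAR,[p[0],p[1],b0]);d[~rows]=0
    return 1-np.minimum(d,m).sum()/np.maximum(d,m).sum()
o=minimize(cst,[.574,.1448],method='Nelder-Mead',options=dict(initial_simplex=np.array([[.574,.1448],[.58,.1448],[.574,.15]]),xatol=1e-4))
print('bar origin',o.x,o.fun,b0)
q=pinpoint('bar_tip',N);u=q[0]['location'][::-1];tip=onz(c,u,.03);print('tip',tip, 'origin from tip',tip[:2]+.24*np.array([-np.sin(b0),np.cos(b0)]))
t=np.array(s['tcp_pos'][:2]);d=t-o.x;print('g',-d@[-np.sin(b0),np.cos(b0)],'lat',d@[np.cos(b0),np.sin(b0)])
E
```

```text
6.33 p [ 0.5387 -0.017   0.0248] yaw -102.17 F [-8.07  1.21 23.33] Ftool 0.52 8.15 M [ 0.51  3.04 -0.07] w 0.0352 g 25.0
bar origin [0.574  0.1448] 1.0 -0.21236240263422568
tip [ 0.52233738 -0.08898855  0.03      ] origin from tip [0.57292214 0.14562002]
g 0.16560025203515708 lat -0.00045906260607254587
```

Call:
move_arm(targets=[[[0,0,-0.15],[0,0,0]],[[0,0,-0.15],[0,0,0]]])

```text
time_s: 6.68
tcp_pos: [0.5385, -0.0169, 0.0248]
eef_rot: [-180.0, 0.0, -102.2]
contact_force: [-2.9, 1.0, 10.5]
gripper_width: 0.0351
gripper_force: 25.0
```

```bash
python3 -c "
from fit import *
st();st()"
```

```text
6.67 p [ 0.5385 -0.0169  0.0248] yaw -102.2 F [-2.86  1.01 10.5 ] Ftool -0.38 3.01 M [ 0.19  1.32 -0.03] w 0.0351 g 25.0
 6.67 p [ 0.5385 -0.0169  0.0248] yaw -102.2 F [-2.86  1.01 10.5 ] Ftool -0.38 3.01 M [ 0.19  1.32 -0.03] w 0.0351 g 25.0
```

Call:
move_arm(targets=[[[-0.9,-0.5,-0.07],[0,0,0]],[[-1.9,-1.0,-0.07],[0,0,0]],[[-2.7,-1.0,-0.07],[0,0,0]],[[-3.3,-1.0,-0.07],[0,0,0]],[[-3.5,-1.0,-0.07],[0,0,0]]])

```text
time_s: 7.3
tcp_pos: [0.5558, 0.0155, 0.0248]
eef_rot: [-180.0, -0.0, -102.2]
contact_force: [-0.4, -4.6, 5.2]
gripper_width: 0.0345
gripper_force: 25.0
```

```bash
python3 - <<'E'
from fit import *
st()
c=cap('side');t=cap('top')
cv2.imwrite('pics/b3.png',np.hstack([cv2.resize(t['image'][130:230,170:290],(480,400),interpolation=2),cv2.resize(c['image'][140:270,200:290],(277,400),interpolation=2)]))
q=pinpoint('bar_tip','side');u=q[0]['location'][::-1];print('tip',onz(c,u,.03))
E
```

```text
7.3 p [0.5558 0.0155 0.0248] yaw -102.18 F [-0.39 -4.64  5.24] Ftool 4.61 -0.59 M [-1.56  0.34 -0.02] w 0.0345 g 25.0
tip [ 0.5396799  -0.05876715  0.03      ]
```

View pics/b3.png

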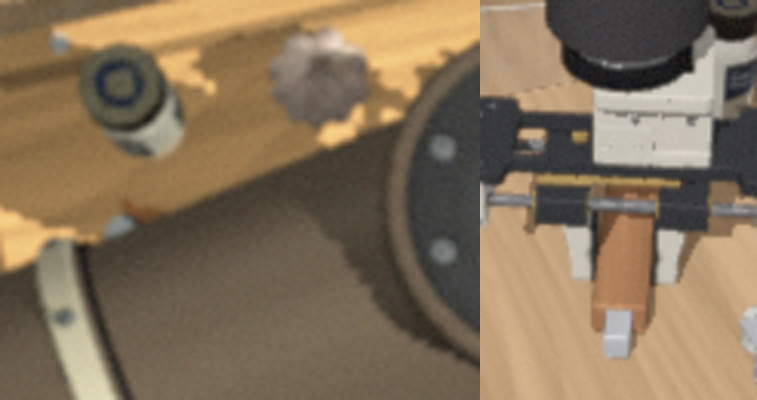

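The top crop shows the rear cheek tip at (140, 213), level with the post at (120, 230), so the fork is at the post. I'll ease off the downward load and creep forward.

Call:
move_arm(targets=[[[0,0,-0.04],[0,0,0]],[[-0.2,0,-0.04],[0,0,0]],[[-0.4,0,-0.04],[0,0,0]]])

```text
time_s: 7.82
tcp_pos: [0.5562, 0.0192, 0.0249]
eef_rot: [180.0, -0.0, -102.2]
contact_force: [0.1, -0.3, -0.4]
gripper_width: 0.0347
gripper_force: 25.0
```

```bash
python3 - <<'E'
from fit import *
st()
t=cap('top')
im=t['image'];cv2.imwrite('pics/t4.png',cv2.resize(im[165:205,180:230],(750,600),interpolation=2))
for p in((.5941,.1933),(.594,.191)): print(proj(t,(*p,.052)),proj(t,(*p,.018)))
E
```

```text
7.83 p [0.5562 0.0192 0.0249] yaw -102.23 F [ 0.08 -0.26 -0.36] Ftool 0.24 -0.13 M [-0.02  0.09 -0.01] w 0.0347 g 25.0
[200.36255348 187.38267774] [202.66748599 189.13946374]
[201.4873647  187.41588543] [203.74959678 189.17153446]
```

View pics/t4.png

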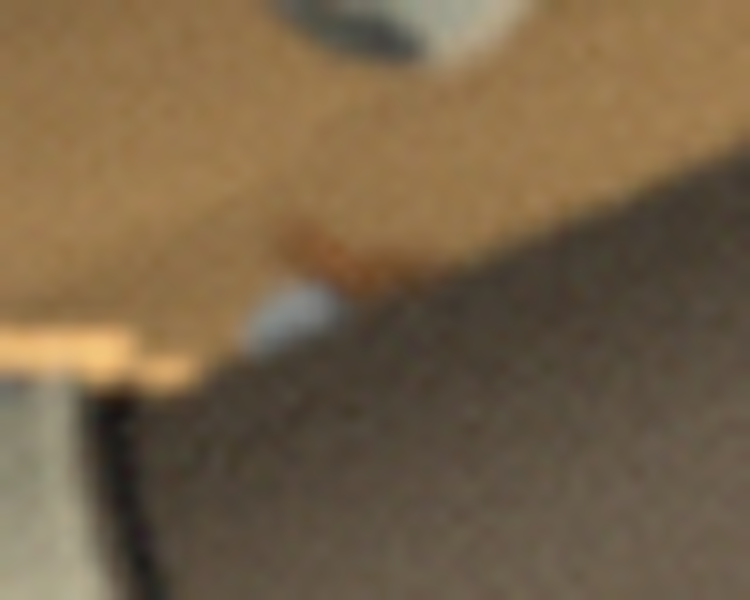

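The post's top edge is at crop (290, 283) and the cheek tip is just beyond it at (285, 240). The fork straddles the post with about 14 mm to go, and there's no contact force yet.

Call:
move_arm(targets=[[[-0.2,-0.1,0.02],[0,0,0]],[[-0.4,-0.15,0.02],[0,0,0]],[[-0.6,-0.15,0.02],[0,0,0]],[[-0.7,-0.15,0.02],[0,0,0]]])

```text
time_s: 8.38
tcp_pos: [0.5594, 0.0257, 0.025]
eef_rot: [180.0, 0.0, -102.2]
contact_force: [-0.6, -0.6, -1.0]
gripper_width: 0.0348
gripper_force: 25.0
```

```bash
python3 -c "
from fit import *
st()"
```

```text
8.38 p [0.5594 0.0257 0.025 ] yaw -102.21 F [-0.61 -0.61 -1.  ] Ftool 0.72 0.46 M [-0.05  0.06 -0.02] w 0.0348 g 25.0
```

Call:
move_arm(targets=[[[-0.2,0,0.03],[0,0,0]],[[-0.4,0,0.03],[0,0,0]],[[-0.5,0,0.03],[0,0,0]],[[-0.5,0,0.03],[0,0,0]]])

```text
time_s: 8.88
tcp_pos: [0.5598, 0.0292, 0.0248]
eef_rot: [179.9, -0.1, -102.2]
contact_force: [-0.1, -8.6, 2.5]
gripper_width: 0.0347
gripper_force: 25.0
```

```bash
python3 -c "
from fit import *
st()"
```

```text
8.88 p [0.5598 0.0292 0.0248] yaw -102.23 F [-0.13 -8.61  2.53] Ftool 8.44 -1.7 M [-2.9   0.07 -0.09] w 0.0347 g 25.0
```

Call:
move_arm(targets=[[[0.03,0,-0.02],[0,0,0]],[[0.03,0,-0.02],[0,0,0]],[[0.03,0,-0.02],[0,0,0]],[[0.03,0,-0.02],[0,0,0]],[[0.03,0,-0.02],[0,0,0]]])

```text
time_s: 9.5
tcp_pos: [0.5597, 0.0291, 0.0249]
eef_rot: [179.9, -0.1, -102.2]
contact_force: [-0.3, -7.0, 0.3]
gripper_width: 0.0349
gripper_force: 25.0
```

```bash
python3 -c "
from fit import *
st()"
```

```text
9.5 p [0.5597 0.0291 0.0249] yaw -102.24 F [-0.31 -7.01  0.31] Ftool 6.91 -1.18 M [-2.25  0.09 -0.16] w 0.0349 g 25.0
```

Call:
move_arm(targets=[[[0.01,0,0],[0,0,0]],[[0.01,0,0],[0,0,0]],[[0.01,0,0],[0,0,0]],[[0.01,0,0],[0,0,0]],[[0.01,0,0],[0,0,0]]])

```text
time_s: 10.12
tcp_pos: [0.5597, 0.0291, 0.0248]
eef_rot: [179.9, -0.1, -102.2]
contact_force: [-0.3, -5.1, 0.3]
gripper_width: 0.0345
gripper_force: 25.0
```

Call:
move_arm(targets=[[[0.0,-0.49,0],[0,0,-0.03]],[[-0.04,-0.98,0],[0,0,-0.06]],[[-0.06,-1.47,0],[0,0,-0.09]],[[-0.1,-1.96,0],[0,0,-0.12]],[[-0.1,-1.96,0],[0,0,-0.12]]])

```text
time_s: 10.75
tcp_pos: [0.5795, 0.0261, 0.0249]
eef_rot: [180.0, -0.1, -95.3]
contact_force: [-0.4, -6.4, 1.4]
gripper_width: 0.035
gripper_force: 25.0
```

```bash
python3 -c "
from fit import *
st()"
```

```text
10.75 p [0.5795 0.0261 0.0249] yaw -95.3 F [-0.44 -6.45  1.42] Ftool 6.46 -0.15 M [-2.15  0.31  0.27] w 0.035 g 25.0
```

Call:
move_arm(targets=[[[0,0,0],[0,0,0]],[[0,0,0],[0,0,0]],[[0,0,0],[0,0,0]]])

```text
time_s: 11.12
tcp_pos: [0.5793, 0.0261, 0.0249]
eef_rot: [180.0, -0.1, -95.3]
contact_force: [-0.1, -6.1, -0.2]
gripper_width: 0.0352
gripper_force: 25.0
```

Call:
move_arm(targets=[[[0,0,0],[0,0,0]],[[0,0,0],[0,0,0]],[[0,0,0],[0,0,0]]])

```text
time_s: 11.5
tcp_pos: [0.5793, 0.0261, 0.0249]
eef_rot: [179.9, -0.1, -95.3]
contact_force: [-0.7, -6.5, 0.6]
gripper_width: 0.0349
gripper_force: 25.0
```

```bash
python3 -c "
from fit import *
st()"
```

```text
11.5 p [0.5793 0.0261 0.0249] yaw -95.33 F [-0.75 -6.49  0.59] Ftool 6.53 0.14 M [-2.2   0.26  0.13] w 0.0349 g 25.0
```

Call:
move_arm(targets=[[[0.01,-0.57,0],[0,0,-0.035]],[[-0.01,-1.15,0],[0,0,-0.07]],[[-0.05,-1.72,0],[0,0,-0.105]],[[-0.12,-2.29,0],[0,0,-0.14]]])

```text
time_s: 12.0
tcp_pos: [0.6016, 0.0253, 0.0249]
eef_rot: [179.9, -0.0, -87.3]
contact_force: [-3.8, -2.7, 3.3]
gripper_width: 0.0351
gripper_force: 25.0
```

```bash
python3 - <<'E'
from fit import *
st()
c=cap('side');cv2.imwrite('pics/s5.png',cv2.resize(c['image'][170:280,200:340],None,fx=5,fy=5,interpolation=2))
q=pinpoint('bar_tip','side');u=q[0]['location'][::-1];t=onz(c,u,.03);print('tip',t,q[0]['score'])
B=[.5795,.0677,.206];print('home tip',w(B,(.04,-.12,0)),'roller',w(B,PTS['roller_axis']),'stop',w(B,PTS['stop']))
E
```

```text
12.0 p [0.6016 0.0253 0.0249] yaw -87.25 F [-3.75 -2.71  3.26] Ftool 2.52 3.88 M [-1.16  1.53  0.13] w 0.0351 g 25.0
tip [ 0.60753528 -0.0480025   0.03      ] 0.95
home tip [[ 0.64319981 -0.04158099  0.        ]] roller [[ 0.62869382 -0.05380662  0.032     ]] stop [[0.65214796 0.00115285 0.018     ]]
```

View pics/s5.png

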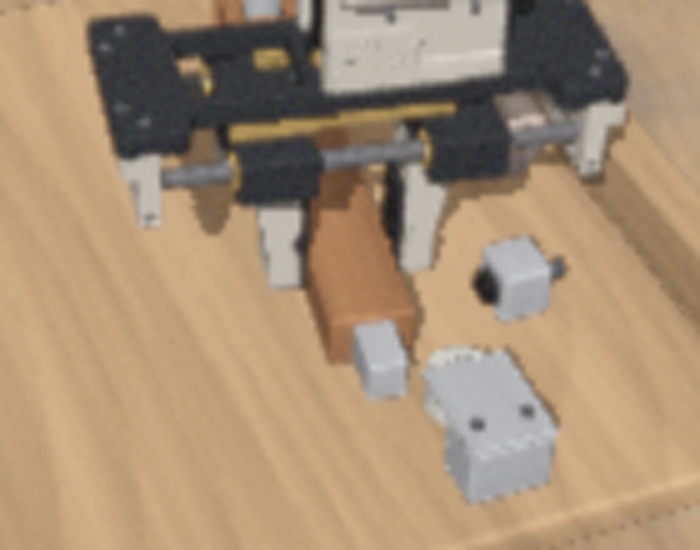

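The tongue at (380, 360) is just at the white roller at (450, 370), and the stop button is clear at (490, 280). I'll go on past the roller.

Call:
move_arm(targets=[[[-0.01,-0.41,0],[0,0,-0.025]],[[-0.02,-0.82,0],[0,0,-0.05]],[[-0.05,-1.23,0],[0,0,-0.075]],[[-0.05,-1.23,0],[0,0,-0.075]]])

```text
time_s: 12.6
tcp_pos: [0.6143, 0.0264, 0.0249]
eef_rot: [179.9, -0.0, -83.0]
contact_force: [-2.8, -5.5, 2.3]
gripper_width: 0.0348
gripper_force: 25.0
```

```bash
python3 -c "
from fit import *
st()"
```

```text
12.6 p [0.6143 0.0264 0.0249] yaw -83.02 F [-2.77 -5.55  2.32] Ftool 5.17 3.43 M [-1.95  0.86  0.54] w 0.0348 g 25.0
```

Call:
move_arm(targets=[[[0,-0.33,0],[0,0,-0.02]],[[-0.01,-0.66,0],[0,0,-0.04]],[[-0.01,-0.66,0],[0,0,-0.04]]])

```text
time_s: 12.98
tcp_pos: [0.6209, 0.0273, 0.0249]
eef_rot: [179.9, -0.1, -80.7]
contact_force: [-3.0, -6.2, 3.6]
gripper_width: 0.0344
gripper_force: 25.0
```

```bash
python3 -c "
from fit import *
st()
c=cap('side');cv2.imwrite('pics/s6.png',cv2.resize(c['image'][200:280,230:340],None,fx=5,fy=5,interpolation=2))"
```

```text
12.97 p [0.6209 0.0273 0.0249] yaw -80.72 F [-3.02 -6.19  3.61] Ftool 5.62 3.98 M [-2.01  0.91  0.45] w 0.0344 g 25.0
```

View pics/s6.png

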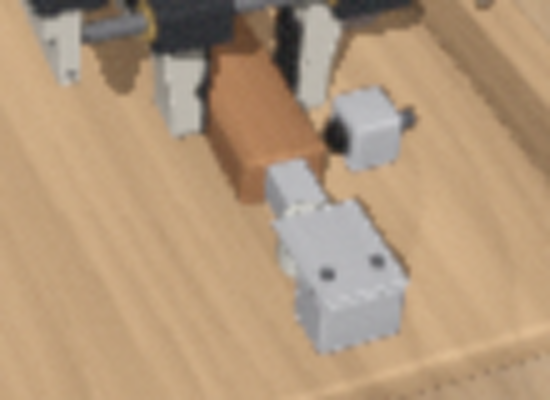

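The tongue at (295, 190) is abreast of the roller, and the bar's back is close to the button at (335, 135). I'll creep in small steps.

Call:
move_arm(targets=[[[0,-0.08,0],[0,0,-0.005]],[[0,-0.16,0],[0,0,-0.01]]])

```text
time_s: 13.28
tcp_pos: [0.6222, 0.0275, 0.0249]
eef_rot: [179.9, -0.0, -80.2]
contact_force: [-2.1, -5.9, 4.1]
gripper_width: 0.035
gripper_force: 25.0
```

Call:
move_arm(targets=[[[0,-0.08,0],[0,0,-0.005]],[[0,-0.08,0],[0,0,-0.005]]])

```text
time_s: 13.52
tcp_pos: [0.6231, 0.0276, 0.0249]
eef_rot: [179.9, -0.0, -79.9]
contact_force: [-1.7, -6.7, 2.5]
gripper_width: 0.0346
gripper_force: 25.0
```

```bash
python3 -c "
from fit import *
st()"
```

```text
13.53 p [0.6231 0.0276 0.0249] yaw -79.89 F [-1.69 -6.7   2.55] Ftool 6.3 2.84 M [-2.01  0.89  0.43] w 0.0346 g 25.0
```

Call:
move_arm(targets=[[[0,-0.08,0],[0,0,-0.005]],[[0,-0.08,0],[0,0,-0.005]]])

```text
time_s: 13.78
tcp_pos: [0.624, 0.0278, 0.0249]
eef_rot: [179.9, -0.0, -79.6]
contact_force: [-1.3, -5.5, 0.4]
gripper_width: 0.0346
gripper_force: 25.0
```

Call:
move_arm(targets=[[[0,-0.08,0],[0,0,-0.005]],[[0,-0.08,0],[0,0,-0.005]]])

```text
time_s: 14.02
tcp_pos: [0.625, 0.0279, 0.0249]
eef_rot: [180.0, -0.1, -79.3]
contact_force: [-0.6, -5.6, 1.2]
gripper_width: 0.0343
gripper_force: 25.0
```

```bash
python3 -c "
from fit import *
st()"
```

```text
14.03 p [0.625  0.0279 0.0249] yaw -79.3 F [-0.56 -5.58  1.22] Ftool 5.37 1.58 M [-2.16  0.5   0.57] w 0.0343 g 25.0
```

Call:
move_arm(targets=[[[0,-0.08,0],[0,0,-0.005]],[[0,-0.08,0],[0,0,-0.005]]])

```text
time_s: 14.28
tcp_pos: [0.626, 0.0281, 0.0249]
eef_rot: [180.0, -0.1, -79.0]
contact_force: [-1.0, -5.3, 0.1]
gripper_width: 0.0348
gripper_force: 25.0
```

Call:
move_arm(targets=[[[0,-0.08,0],[0,0,-0.005]],[[0,-0.08,0],[0,0,-0.005]]])

```text
time_s: 14.52
tcp_pos: [0.627, 0.0283, 0.0249]
eef_rot: [180.0, -0.1, -78.7]
contact_force: [0.4, -5.9, 0.4]
gripper_width: 0.0346
gripper_force: 25.0
```

```bash
python3 -c "
from fit import *
st()"
```

```text
14.53 p [0.627  0.0283 0.0249] yaw -78.7 F [ 0.37 -5.87  0.41] Ftool 5.83 0.79 M [-2.19  0.02  0.66] w 0.0346 g 25.0
```

Call:
move_arm(targets=[[[0,-0.08,0],[0,0,-0.005]],[[0,-0.08,0],[0,0,-0.005]]])

```text
time_s: 14.78
tcp_pos: [0.628, 0.0285, 0.025]
eef_rot: [-180.0, -0.1, -78.4]
contact_force: [0.4, -6.0, 0.3]
gripper_width: 0.0349
gripper_force: 25.0
```

Call:
move_arm(targets=[[[0,-0.08,0],[0,0,-0.005]],[[0,-0.08,0],[0,0,-0.005]]])

```text
time_s: 15.02
tcp_pos: [0.6281, 0.0285, 0.0249]
eef_rot: [179.9, -0.0, -78.2]
contact_force: [-2.2, -5.3, 2.2]
gripper_width: 0.0345
gripper_force: 25.0
```

```bash
python3 -c "
from fit import *
st()"
```

```text
15.03 p [0.6281 0.0285 0.0249] yaw -78.16 F [-2.2  -5.33  2.24] Ftool 4.77 3.24 M [-2.17  0.61  0.43] w 0.0345 g 25.0
```

Contact with the button is felt: x has stalled and the moment is falling. I'll press on by translation.

Call:
move_arm(targets=[[[0,-0.04,0],[0,0,0]],[[0,-0.08,0],[0,0,0]]])

```text
time_s: 15.28
tcp_pos: [0.6281, 0.0285, 0.0249]
eef_rot: [179.9, -0.1, -78.2]
contact_force: [-5.1, -5.5, 4.5]
gripper_width: 0.0345
gripper_force: 25.0
```

```bash
python3 -c "
from fit import *
st()"
```

```text
15.28 p [0.6281 0.0285 0.0249] yaw -78.18 F [-5.15 -5.46  4.49] Ftool 4.29 6.16 M [-2.01  1.78  0.39] w 0.0345 g 25.0
```

Call:
move_arm(targets=[[[0,-0.06,0],[0,0,0]],[[0,-0.12,0],[0,0,0]],[[0,-0.12,0],[0,0,0]]])

```text
time_s: 15.65
tcp_pos: [0.6281, 0.0285, 0.0249]
eef_rot: [179.8, -0.1, -78.2]
contact_force: [-8.0, -5.1, 7.7]
gripper_width: 0.0347
gripper_force: 25.0
```

Call:
move_arm(targets=[[[0,0,0],[0,0,0]],[[0,0,0],[0,0,0]]])

```text
time_s: 15.9
tcp_pos: [0.6281, 0.0285, 0.0249]
eef_rot: [179.8, -0.0, -78.2]
contact_force: [-7.6, -4.7, 7.5]
gripper_width: 0.0348
gripper_force: 25.0
```

```bash
python3 -c "
from fit import *
st()"
```

```text
15.9 p [0.6281 0.0285 0.0249] yaw -78.19 F [-7.62 -4.68  7.48] Ftool 3.02 8.42 M [-1.96  2.84  0.45] w 0.0348 g 25.0
```

Call:
move_arm(targets=[[[0,-0.04,-0.03],[0,0,0]],[[0,-0.08,-0.06],[0,0,0]],[[0,-0.08,-0.06],[0,0,0]]])

```text
time_s: 16.27
tcp_pos: [0.6281, 0.0285, 0.0249]
eef_rot: [179.7, -0.0, -78.2]
contact_force: [-7.3, -5.7, 5.9]
gripper_width: 0.0346
gripper_force: 25.0
```

```bash
python3 -c "
from fit import *
st()"
```

```text
16.27 p [0.6281 0.0285 0.0249] yaw -78.2 F [-7.35 -5.7   5.86] Ftool 4.08 8.36 M [-1.97  3.14  0.44] w 0.0346 g 25.0
```

Call:
move_arm(targets=[[[0,-0.05,-0.02],[0,0,0]],[[0,-0.1,-0.04],[0,0,0]],[[0,-0.1,-0.04],[0,0,0]]])

```text
time_s: 16.65
tcp_pos: [0.6281, 0.0285, 0.025]
eef_rot: [179.6, -0.0, -78.2]
contact_force: [-10.0, -4.4, 6.1]
gripper_width: 0.0349
gripper_force: 25.0
```

```bash
python3 -c "
from fit import *
st()"
```

```text
16.65 p [0.6281 0.0285 0.025 ] yaw -78.21 F [-9.99 -4.38  6.08] Ftool 2.25 10.67 M [-1.95  3.83  0.47] w 0.0349 g 25.0
```

Call:
move_arm(targets=[[[0,-0.03,-0.02],[0,0,0]],[[0,-0.03,-0.02],[0,0,0]],[[0,-0.03,-0.02],[0,0,0]]])

```text
time_s: 17.02
tcp_pos: [0.6281, 0.0285, 0.025]
eef_rot: [179.5, -0.0, -78.2]
contact_force: [-10.8, -6.0, 4.2]
gripper_width: 0.0351
gripper_force: 25.0
```

Call:
move_arm(targets=[[[0,0,0],[0,0,0]],[[0,0,0],[0,0,0]],[[0,0,0],[0,0,0]]])

```text
time_s: 17.4
tcp_pos: [0.6281, 0.0285, 0.025]
eef_rot: [179.5, -0.0, -78.2]
contact_force: [-10.9, -6.2, 5.0]
gripper_width: 0.0347
gripper_force: 25.0
```

```bash
python3 -c "
from fit import *
st()"
```

```text
17.4 p [0.6281 0.0285 0.025 ] yaw -78.22 F [-10.91  -6.17   5.01] Ftool 3.82 11.94 M [-1.89  3.88  0.5 ] w 0.0347 g 25.0
```

Call:
move_arm(targets=[[[0,0,0],[0,0,0]],[[0,0.15,0.03],[0,0,0]],[[0,0.3,0.06],[0,0,0]],[[0,0.36,0.06],[0,0,0]]])

```text
time_s: 17.9
tcp_pos: [0.6281, 0.0285, 0.025]
eef_rot: [179.9, -0.0, -78.2]
contact_force: [-0.6, -6.3, -2.5]
gripper_width: 0.035
gripper_force: 25.0
```

```bash
python3 -c "
from fit import *
st()"
```

```text
17.9 p [0.6281 0.0285 0.025 ] yaw -78.18 F [-0.6  -6.3  -2.54] Ftool 6.05 1.88 M [-2.24  0.05  0.39] w 0.035 g 25.0
```

Call:
move_arm(targets=[[[0.04,0,0.03],[0,0,0]],[[0.06,0,0.04],[0,0,0]]])

```text
time_s: 18.15
tcp_pos: [0.6281, 0.0285, 0.0249]
eef_rot: [179.9, -0.0, -78.2]
contact_force: [-4.5, -3.2, 2.7]
gripper_width: 0.0347
gripper_force: 25.0
```

Call:
move_arm(targets=[[[0,0,0],[0,0,0]],[[0,0,0],[0,0,0]],[[0,0,0],[0,0,0]],[[0,0,0],[0,0,0]]], jaw=5.2)

```text
time_s: 18.65
tcp_pos: [0.6293, 0.029, 0.0252]
eef_rot: [-180.0, 0.0, -78.1]
contact_force: [-0.0, 0.9, -0.9]
gripper_width: 0.0518
gripper_force: 0.0
```

```bash
python3 -c "
from fit import *
st()
c=cap('side');cv2.imwrite('pics/s7.png',cv2.resize(c['image'][180:280,220:340],None,fx=5,fy=5,interpolation=2))"
```

```text
18.65 p [0.6293 0.029  0.0252] yaw -78.15 F [-0.03  0.92 -0.85] Ftool -0.91 -0.16 M [ 0.03  0.13 -0.01] w 0.0518 g 0.0
```

View pics/s7.png

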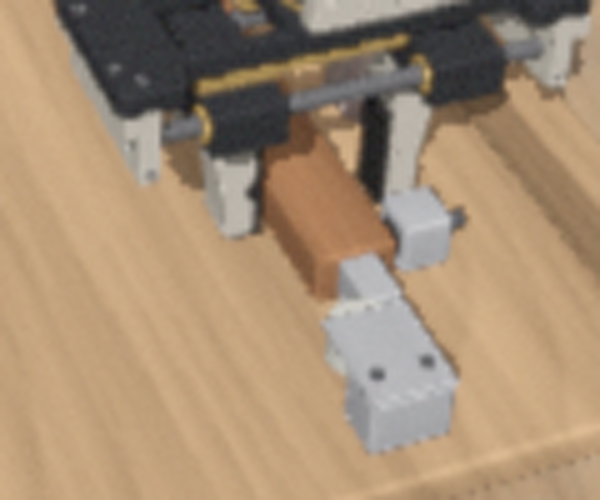

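The bar's back is against the button at (390, 215), the tongue is behind the roller, and both fingers are clear. I'll retreat straight up.

Call:
move_arm(targets=[[[0,0,-1.0],[0,0,0]],[[0,0,-4],[0,0,0]],[[0,0,-9],[0,0,0]],[[0,0,-14],[0,0,0]],[[0,0,-18],[0,0,0]]])

```text
time_s: 19.32
tcp_pos: [0.6295, 0.0288, 0.2085]
eef_rot: [-179.8, 0.0, -78.1]
contact_force: [0.9, -0.4, 0.1]
gripper_width: 0.0521
gripper_force: 0.0
```

Call:
move_arm(targets=[[[4,4,0],[0,0,0]],[[8,8,0],[0,0,0]],[[12,11,0],[0,0,0]],[[16,14,0],[0,0,0]],[[20,16,0],[0,0,0]]])

```text
time_s: 19.95
tcp_pos: [0.5125, -0.2012, 0.2064]
eef_rot: [-179.9, -0.0, -78.1]
contact_force: [0.7, 0.5, -0.4]
gripper_width: 0.0518
gripper_force: 0.0
```

```bash
python3 - <<'E'
from fit import *
st()
c=cap('side');t=cap('top')
cv2.imwrite('pics/f.png',np.hstack([cv2.resize(t['image'][120:240,170:370],(500,300),interpolation=2),cv2.resize(c['image'][130:280,200:345],(290,300),interpolation=2)]))
for l in('bar_tip','spice_jar','garlic'):
  for n,k in(('side',c),('top',t)):
    q=pinpoint(l,n)
    if q: print(l,n,onz(k,q[0]['location'][::-1],.03 if l=='bar_tip' else .018).round(4))
E
```

```text
19.95 p [ 0.5125 -0.2012  0.2064] yaw -78.14 F [ 0.7   0.55 -0.44] Ftool -0.39 -0.8 M [ 0.04 -0.03 -0.  ] w 0.0518 g 0.0
bar_tip side [ 0.6455 -0.0459  0.03  ]
spice_jar top [0.6517 0.1852 0.018 ]
garlic side [0.6717 0.0936 0.018 ]
garlic top [0.6658 0.096  0.018 ]
```

View pics/f.png

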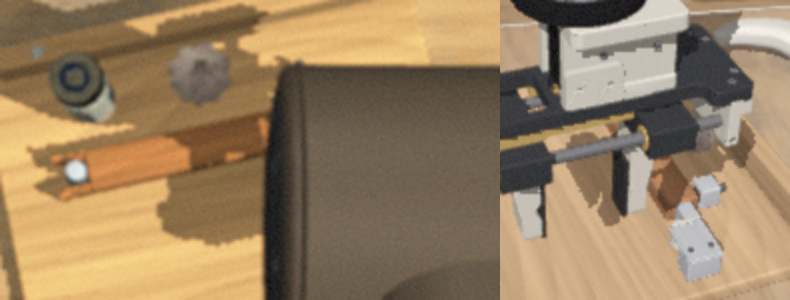

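The post at (76, 170) sits in the fork, and the bar is in line against the stop with its tongue behind the roller. The jar and garlic are where they were, and the arm is clear.

```bash
python3 -c "
from plant import r
print(r.close_job())"
```

```text
the job is handed in; nothing more can be done
None
```

The guide bar is back in line: fork on the post (pressed at about 6 N), swung past the roller, pressed against the stop at about 12 N by wrist-force readings, and released; the jar and garlic look unmoved, and I handed the job in at about 20 s (no verdict was returned).

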